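Press the worn bush out of a stirrer bearing housing

ROBOT

A 6-joint arm with a two-finger parallel gripper is mounted at the origin on a cart in front of the work surface, level with it; the furniture and walls round the work are solid. World frame = base frame: x ahead of the robot, y to its left, z up, the work surface at z = 0. Lengths are in mm, angles in degrees, forces in N, time in s.
With the tool pointing down it reaches from about 325 to 925 mm from the base axis. Payload 3.1 kg.
Tool frame: the origin (TCP) lies on the centre line of the jaws, within the pads' length; the fingertips stand 22 mm ahead of it and the grasp point (between the pads) lies 3 mm ahead of it (manip.tcp_to_tips is the distance from the TCP to the fingertips, in mm); z points along the fingers, y is the direction in which the jaws open and shut (so a half turn about z gives the same grasp; the last joint's range is limited). The gripper opens to 85 mm and grips with 20 to 120 N. Pads are 22 mm wide; open, the fingers measure 114 mm over their backs; the gripper's body (76 mm by 85 mm) begins 54 mm behind the grasp point. The pads swing forward as they close: fully open they stand 13 mm farther back than shut.
Start: joints at [-69.74, 12.427, 92.441, -0, 75.132, -6.429], TCP at [280.733, -558.416, 253.3] pointing down, gripper open.
Joint ranges: [-157.48, 157.48], [-44.54, 120.13], [17.64, 146.25], [-64.5, 244.5], [7.68, 150.69], [-147.95, 147.95]. Speed limits (degrees/s): [159.86, 159.86, 180, 180, 180, 180].

INTERFACE

Orientations are given as [roll, pitch, yaw] about the fixed x, y, z axes, in that order (R = Rz(yaw) Ry(pitch) Rx(roll)).
In Python, from rig import telemetry, read_camera, get_calibration, sign_off, manip gives the robot as it stands.
- The arm moves only by the tool carry_out, never from a script. Its argument "series" is one flat list of numbers, 7 for each row, row after row: the shift along the world's x, y, z in m, then the turn, a rotation vector about the world's x, y, z in rad, then the finger opening in m, from 0 to 0.0854. In form: [dx, dy, dz, wx, wy, wz, hand, dx, dy, dz, wx, wy, wz, hand, ...]. A call has 1 to 12 rows; each row shifts and turns the commanded pose from where the row before left it; what a row does not reach is not made up. A row lasts 1/10 s, in which the tool goes at most 50 mm and 8.59 degrees, less where a joint would pass 70% of its speed; a pose out of reach is approached as far as the arm can. A call is refused whole if a number of a shift passes 0.05 or a number of a turn 0.15, either way. A call with a gripper value outside its range is refused whole. The fingers move at their own pace and stop on an object; "force" is the grip in N (left out, the last holds). Time passes only in rows, so rows that do not move let the fingers close. It gives the time, the measured TCP pose, the force and the opening at its end, in the units of the state.
- telemetry.read_state(): the state, without advancing time (a new reading comes with each control period).
- read_camera(name): name is "scene" or "top" or "wrist"; returns (picture, depth): 420x560x3 uint8, blue, green, red; 420x560 float32, mm along the optical axis (not along the pixel's ray), 0 where there is no reading.
- get_calibration(name): a dict with "fx", "fy", "cx", "cy" (pixels), "dist_coeffs" ([k1, k2, p1, p2, k3] as OpenCV has them; the pictures are not rectified), "extrinsics" (4x4, takes a point from camera to world coordinates). Camera axes: x right, y up, looking along -z (the intrinsics and any distortion apply to the point x, -y, -z); pixel columns grow to the right and rows downward; lengths in mm; the calibration is good to about 2 mm. A picture is of the moment at which its call begins: read the wrist's pose just before it. get_calibration takes no time and is no camera call; for the wrist camera it gives the pose at the moment of the call.
- sign_off(): hands the job in, once; it reports no verdict.
The state is a dict: "time": time; "qpos": joint angles; "qd": joint speeds; "joint_torque": joint torques, N m; "position": TCP position; "tool_rot": TCP orientation; "force": force on the tool from outside, world axes, zero at the start; "torque": the same for the moment, N m; "gripper_width": opening from 0.0 (shut) to 1.0 (fully open).
Only numpy, scipy, OpenCV 4.12 (cv2) and the standard library are available. Lean on these libraries where they do the work, as an engineer would, in place of code of your own. Each camera call takes 0.05 s, during which the arm holds its last target.

TASK

The bronze bush in the paint stirrer's bearing housing is worn. Take the blue-handled drift from the tool stand, feel it into the housing's bore from above and press the bush down with steady, gentle pressure (never more than about 25 N on the housing or the bush) until it has left the housing and is down on the floor of the clear receiver cup below. Then draw the drift out and stand it back upright in its hole in the tool stand, and leave everything else where it is.

Things in the scene. Friction and masses are not known exactly. Their poses are not given: they have to be found in the camera images.
- press_block: Press block, fixed to the cart: steel top plate 100 x 140 mm on two blue cheeks. Origin at the centre of its underside, z up, long side along its own y. On the plate a cast aluminium flanged bearing housing is clamped fast by two dark knurled nuts (19 mm across, their flat tops 22 mm above the plate's, 40 mm either side of centre along y) through oversize holes, so the housing is not central
- seat (a point): Centre of the block's top plate, 55 mm above its underside. The housing stands here but NOT centred: its upright bore lies up to 6 mm off this point along each of the block's x and y axes, in an unknown direction, to be found by feel or by sight. It does not give way when pushed
- rim_level (a point): Point 56 mm above seat, at the height of the housing's flat rim (the bore is up to 6 mm off it in x and in y). The barrel is an upright tube 41 mm across, 56 mm high; its bore is 25 mm with a 1 mm countersink and runs right through; below hangs a clear receiver cup 36 mm deep. In the bore sits the worn brown bronze bush, 24.6 mm across, 30 mm long, with a 13 mm hole
- bush (a joint): How far (m) the bush has been pressed down. At 0 its top is 10 mm below the housing's rim; it starts between 0 and 0.008; at 0.046 its top leaves the lower end of the bore; at 0.052 it stands on the floor of the receiver cup, a firm stop. It slides while pressed with about 9 N and stays where it is left
- drift_grip (a point): The drift's blue handle (square section 26 x 26 mm, faces along this point's x and y, 64 mm long) at half its height, the point to grip. Below it a cream plastic shank, 22.8 mm across, 80 mm long, with a 1.3 mm chamfer at its flat lower end, 112 mm below this point. Axis along z (up). It stands shank down in the tool stand; 0.13 to 0.21 kg
- drift_tip (a point): Centre of the flat lower end of the drift's shank, 112 mm below drift_grip
- tool_stand: Wooden tool stand, fixed to the cart, 56 x 130 x 55 mm, long side along its own y. Origin at the centre of its underside, z up. The drift's hole is 26 mm across with its centre 32 mm from the origin towards +y, 45 mm deep (floor 10 mm above the origin). In the other hole stands the pin punch. The colour terminal's screen rises close on the robot's right of it: come from the front or from above
- drift_hole (a point): Centre of the floor of the drift's hole in the tool stand, where the drift's lower end stands; the hole's mouth is 45 mm above it
- pin_punch: Slim pin punch, 10 mm steel shank and 17 mm black handle, 110 mm long, standing in the small hole of the tool stand; origin at its lower end. Leave it alone
- new_bush: The new bush, bright brass, 25 mm across, 30 mm high, standing on the cart; origin at the centre of its underside. Leave it alone
- brass_coupler: Brass air coupler lying on the cart, 66 x 25 x 25 mm; origin at the centre of its underside. Leave it alone
- brass_air_cap: Brass air cap of a spray gun, 31 mm across, 24 mm high, on the cart; origin at the centre of its underside. Leave it alone
Not all that is in view belongs to the job. Of the things like the part that bears drift_grip, leave any that is red; of the rest the smaller one is meant.

How it is judged:
By the outcome, as a careful person would: the job done as asked, in the order asked, and still so for the second after the job is handed in, with the robot touching nothing.
It also fails if it takes over 67 s, if anything falls off the work surface, if the arm or the gripper's body presses on something with over 40 N, if the wrist force passes 120 N, or if a joint passes its speed limit or range.

## Working session

There is one attempt and no reset: what is moved stays moved. The work goes in short steps, Python scripts to look and compute and a tool call to move; the robot and the scene stay as the last step left them, time stands still between calls to the robot, and variables do not carry over. Pictures are saved under pics/ and viewed, and the job is handed in when it is done.

Besides the shell and the picture viewer there is one more tool, called in YAML: its name, and indented under it one key for each argument. carry_out: Moves the arm, as the interface text tells. Its arguments: {"type":"object","properties":{"series":{"type":"array","items":{"type":"number"}},"force":{"type":"number"}},"required":["series"]}

```bash
ls; mkdir -p pics; python3 - <<'E'
from rig import telemetry, read_camera, get_calibration, manip
import cv2
print(telemetry.read_state()); print([a for a in dir(manip) if a[0]!='_'])
import numpy as np
for n in("scene","top","wrist"):
    p,d=read_camera(n); cv2.imwrite(f"pics/{n}0.png",p); np.savez(f"pics/{n}0.npz",p=p,d=d,E=get_calibration(n)["extrinsics"]); print(n,get_calibration(n))
E
```

```text
pics
{'time': 0.0, 'qpos': array([-6.97418928e+01,  1.24772725e+01,  9.25287510e+01, -1.58582224e-03,
        7.51328186e+01, -6.42954471e+00]), 'qd': array([ 0.11777655, -0.02176435,  0.05321559, -0.00821793, -0.00083996,
        0.12828636]), 'joint_torque': array([-1.20208104e-03, -3.96847165e+01, -3.03851044e+01, -1.50223486e-04,
        9.79674922e-03, -8.94188361e-06]), 'position': array([ 280.43994865, -557.69027863,  251.96016215]), 'tool_rot': array([-1.79861860e+02, -1.40256084e-02,  2.66880437e+01]), 'force': array([-0.47136513,  0.20181032, -0.52176137]), 'torque': array([0.00316033, 0.01645904, 0.02939523]), 'gripper_width': 1.0009677259736585}
['PlanningError', 'tcp_to_tips']
scene {'fx': 464.3539805985533, 'fy': 464.3539805985533, 'cx': 277.5076318208929, 'cy': 216.11283670419925, 'dist_coeffs': array([0.0212308, 0.       , 0.       , 0.       , 0.       ]), 'extrinsics': array([[ 7.52771722e-01,  2.94983859e-01, -5.88488961e-01,
        -4.21534998e+01],
       [-6.58238840e-01,  3.27108346e-01, -6.78027846e-01,
        -5.81523731e+02],
       [-7.50761958e-03,  8.97
[... 543 characters left out ...]
02,  1.17189509e-01,  9.93015077e-01,
         9.98250014e+02],
       [ 0.00000000e+00,  0.00000000e+00,  0.00000000e+00,
         1.00000000e+00]])}
wrist {'fx': 333.95102997695125, 'fy': 333.95102997695125, 'cx': 275.8610366744375, 'cy': 214.54955641196855, 'dist_coeffs': array([0.00122216, 0.        , 0.        , 0.        , 0.        ]), 'extrinsics': array([[ 4.49389932e-01,  8.50110990e-01,  2.74517746e-01,
         3.51434890e+02],
       [-8.93333465e-01,  4.28333503e-01,  1.35962235e-01,
        -5.21654454e+02],
       [-2.00215781e-03, -3.06335949e-01,  9.51921361e-01,
         3.72927962e+02],
       [ 0.00000000e+00,  0.00000000e+00,  0.00000000e+00,
         1.00000000e+00]])}
```

View pics/scene0.png

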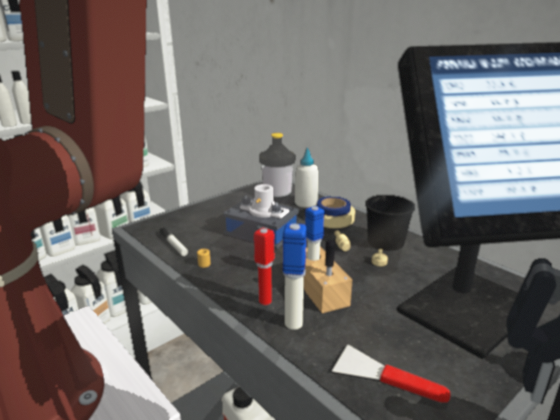

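View pics/top0.png

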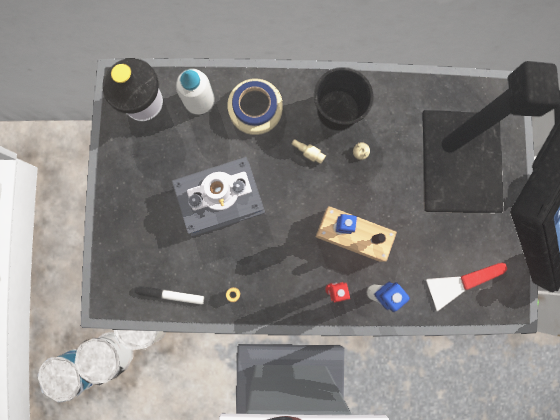

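View pics/wrist0.png

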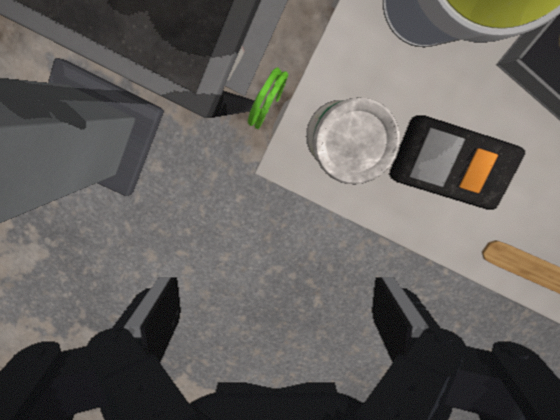

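The scene view shows three handled drifts. In the top view they are the blue one in the stand (347,223), a bigger blue one free-standing (395,296) and a red one (339,292). The blue one in the stand fits the description. Next I'll localise it and take a close crop.

```bash
cat > h.py <<'E'
import numpy as np, cv2
from rig import telemetry, read_camera, get_calibration
def cloud(d,c,E=None):
    K=np.array([[c['fx'],0,c['cx']],[0,c['fy'],c['cy']],[0,0,1]])
    H,W=d.shape; u,v=np.meshgrid(np.arange(W),np.arange(H))
    n=cv2.undistortPoints(np.stack([u,v],-1).reshape(-1,1,2).astype(np.float64),K,np.array(c['dist_coeffs'])).reshape(H,W,2)
    P=np.stack([n[...,0]*d,-n[...,1]*d,-d],-1)
    E=np.array(c['extrinsics'] if E is None else E)
    X=P@E[:3,:3].T+E[:3,3]; X[d<=0]=np.nan
    return X
E
python3 - <<'E'
from h import *
z=np.load('pics/top0.npz'); X=cloud(z['d'],get_calibration('top'))
hsv=cv2.cvtColor(z['p'],cv2.COLOR_BGR2HSV)
for n,(u,v) in dict(drift=(347,223),big=(395,296),red=(339,292),standL=(325,220),standR=(388,250),punch=(378,239),bore=(217,188),plate=(190,220),tablel=(150,250),nutL=(196,200),nutR=(238,184),screen=(530,180)).items(): print(n,X[v,u].round(1))
blue=(hsv[...,0]>105)&(hsv[...,0]<130)&(hsv[...,1]>150)
for s in [(335,210,360,236),(378,280,412,312)]:
    m=np.zeros(blue.shape,bool);m[s[1]:s[3],s[0]:s[2]]=1;m&=blue
    P=X[m];t=P[P[:,2]>np.nanmax(P[:,2])-6]
    print('blue top',len(t),t.mean(0),cv2.minAreaRect(t[:,:2].astype(np.float32)))
p=z['p']; cv2.imwrite('pics/crop1.png',np.hstack([cv2.resize(p[190:320,310:430],None,fx=4,fy=4),cv2.resize(p[145:275,160:235+0][:, :75],None,fx=4,fy=4)]))
cv2.imwrite('pics/crop2.png',cv2.resize(p[150:250,160:280],None,fx=5,fy=5,interpolation=cv2.INTER_CUBIC))
E
```

```text
drift [501.8 -53.5 158. ]
big [ 389.  -124.8  186.1]
red [392.6 -43.3 147.6]
standL [515.3 -28.4  54.5]
standR [ 463.9 -142.    54.1]
punch [ 479.6 -111.   118.9]
bore [573.9 169.   17.9]
plate [510.2 211.5  53.5]
tablel [456.5 294.8  -3.7]
nutL [543.5 198.7  76. ]
nutR [571.9 125.7  84.1]
screen [ 532.1 -230.6  424.2]
blue top 109 [504.3355662  -56.23276684 153.93299677] ((504.0023498535156, -55.98280334472656), (22.046602249145508, 21.980365753173828), 83.6653060913086)
blue top 254 [ 388.29397574 -127.06339589  183.72654645] ((387.647705078125, -127.29063415527344), (30.55038070678711, 29.33548355102539), 39.63884735107422)
```

View pics/crop1.png

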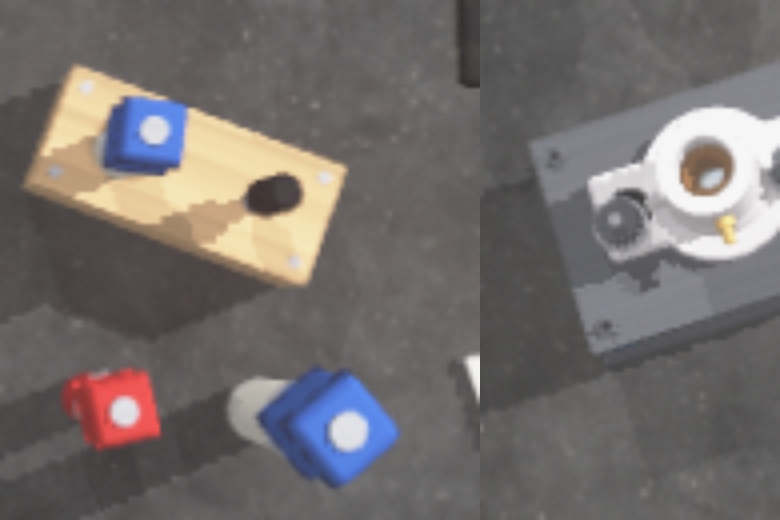

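View pics/crop2.png

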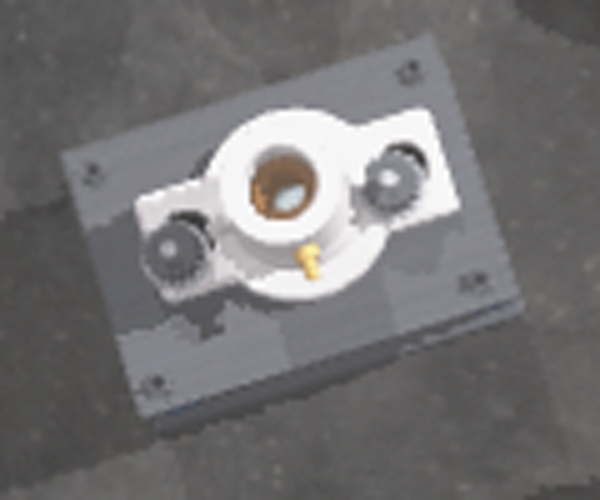

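```bash
python3 - <<'E'
from h import *
for n in('top','scene'):
    z=np.load(f'pics/{n}0.npz'); X=cloud(z['d'],get_calibration(n))
    if n=='top': T=X
    m=(X[...,1]<-190)&(X[...,2]>40)&(X[...,0]>300)&(X[...,0]<1200)&(X[...,1]>-700)
    P=X[m]; print(n,len(P),np.percentile(P,[0,1,5,50,95,99,100],axis=0).round(0))
X=T;z=np.load('pics/top0.npz')
# stand top
m=(abs(X[...,2]-55)<4)&(X[...,0]>430)&(X[...,0]<560)&(X[...,1]<0)&(X[...,1]>-170)
print('stand',cv2.minAreaRect(X[m][:,:2].astype(np.float32)))
m=(abs(X[...,2]-54)<4)&(X[...,0]>470)&(X[...,0]<660)&(X[...,1]<260)&(X[...,1]>70)
print('plate',cv2.minAreaRect(X[m][:,:2].astype(np.float32)),np.median(X[m][:,2]))
m=(X[...,2]>104)&(X[...,2]<118)&(X[...,0]>500)&(X[...,0]<620)&(X[...,1]<230)&(X[...,1]>90)
print('rim',m.sum(),cv2.minEnclosingCircle(X[m][:,:2].astype(np.float32)),X[m].mean(0))
m=(abs(X[...,2])<8)&(X[...,0]>350);print('table',np.median(X[m][:,2]))
E
```

```text
top 10648 [[ 398. -527.   40.]
 [ 408. -495.   43.]
 [ 429. -430.   54.]
 [ 616. -261.  374.]
 [ 955. -222.  441.]
 [ 956. -211.  444.]
 [ 959. -190.  446.]]
scene 31534 [[ 395. -435.   40.]
 [ 403. -424.   73.]
 [ 417. -408.  249.]
 [ 496. -336.  344.]
 [ 628. -246.  435.]
 [ 955. -203.  449.]
 [ 960. -190.  481.]]
stand ((492.35430908203125, -86.8855209350586), (130.94715881347656, 56.80706024169922), 70.35494995117188)
plate ((557.06982421875, 165.06849670410156), (101.33294677734375, 141.46266174316406), 19.273120880126953) 54.53425094550562
rim 307 ((563.6963500976562, 161.23883056640625), 20.84062385559082) [563.13275347 161.25051746 110.19429347]
table -0.3808824326242757
```

carry_out:
  series: [-0.005,0.04,0.01,0,0,0,0.085,-0.005,0.04,0.01,0,0,0,0.085,-0.005,0.04,0.01,0,0,0,0.085,-0.005,0.04,0.01,0,0,0,0.085,0,0.04,0,0,0,0.12,0.085,0,0.04,0,0,0,0.12,0.085,0,0.04,0,0,0,0.12,0.085,0,0.04,0,0,0,0.12,0.085,0.03,0.03,0,0,0,0.13,0.085,0.03,0.03,0,0,0,0.13,0.085,0.03,0.03,0,0,0,0.13,0.085,0.03,0.03,0,0,0,0.13,0.085]

```text
time: 1.35
position: [381.5, -116.8, 293.4]
tool_rot: [180.0, 0.0, 84.3]
force: [0.6, -1.0, -0.7]
gripper_width: 0.995
```

carry_out:
  series: [0.04,0.02,0,0,0,0,0.085,0.04,0.02,0,0,0,0,0.085,0.042,0.02,0,0,0,0,0.085,0,0,0,0,0,0,0.085,0,0,0,0,0,0,0.085]

```text
time: 1.85
position: [502.7, -57.8, 292.2]
tool_rot: [-179.8, -0.0, 84.1]
force: [-0.5, -0.5, -0.1]
gripper_width: 0.996
```

```bash
cat > w.py <<'E'
import sys
from h import *
n=sys.argv[1]
s=telemetry.read_state(); c=get_calibration('wrist'); p,d=read_camera('wrist')
cv2.imwrite(f'pics/{n}.png',p); np.savez(f'pics/{n}.npz',p=p,d=d,E=c['extrinsics'],pos=s['position'],rot=s['tool_rot'])
print(s['time'],s['position'].round(1),s['tool_rot'].round(2),s['force'].round(2),s['gripper_width'])
E
python3 w.py w1; python3 - <<'E'
from h import *
z=np.load('pics/w1.npz'); X=cloud(z['d'],get_calibration('wrist'),z['E'])
hsv=cv2.cvtColor(z['p'],cv2.COLOR_BGR2HSV)
blue=(hsv[...,0]>105)&(hsv[...,0]<130)&(hsv[...,1]>130)
m=blue&(abs(X[...,0]-504)<35)&(abs(X[...,1]+56)<35)
P=X[m];print(len(P),np.percentile(P[:,2],[1,20,50,80,99]))
t=P[abs(P[:,2]-np.percentile(P[:,2],90))<3];print(t.mean(0),cv2.minAreaRect(t[:,:2].astype(np.float32)))
E
```

```text
1.85 [502.7 -57.8 292.2] [-179.84   -0.     84.09] [-0.48 -0.51 -0.11] 0.9960485315248984
956 [105.51153511 135.86801784 152.99442746 154.05803955 155.28338495]
[505.09284118 -51.79037103 153.62157099] ((504.77313232421875, -52.725189208984375), (24.1934757232666, 23.745447158813477), 83.48192596435547)
```

View pics/w1.png

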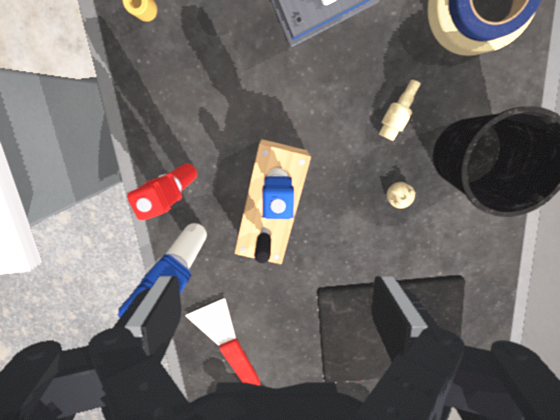

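```bash
python3 - <<'E'
from h import *
z=np.load('pics/w1.npz'); X=cloud(z['d'],get_calibration('wrist'),z['E'])
for dz in(3,2):
    m=(abs(X[...,2]-55)<dz)&(X[...,0]>430)&(X[...,0]<560)&(X[...,1]<20)&(X[...,1]>-170)
    m=cv2.morphologyEx(m.astype(np.uint8),cv2.MORPH_OPEN,np.ones((3,3)))>0
    (c,s,a)=cv2.minAreaRect(X[m][:,:2].astype(np.float32));print(c,s,a)
m=(abs(X[...,2])<10)&(X[...,0]>350);print('table',np.median(X[m][:,2]))
m=(X[...,2]>112)&(X[...,2]<124)&(abs(X[...,0]-481)<20)&(abs(X[...,1]+113)<20);print('punch',X[m].mean(0))
z=np.load('pics/top0.npz'); X=cloud(z['d'],get_calibration('top'),z['E'])
m=(X[...,2]>112)&(X[...,2]<124)&(abs(X[...,0]-481)<20)&(abs(X[...,1]+113)<20);print('punch',X[m].mean(0))
E
```

```text
(493.7270812988281, -83.60983276367188) (130.60142517089844, 56.05243682861328) 70.35218048095703
(493.7270812988281, -83.60983276367188) (130.60142517089844, 56.05243682861328) 70.35218048095703
table 0.07604345794504752
punch [ 483.46616435 -111.44664069  118.0647347 ]
punch [ 481.52173618 -115.19064475  118.33958013]
```

The close wrist view shows the small blue drift at (279,195) in the stand, with the punch at (263,247). The red drift is at (160,195) and the big blue one at (165,270), both outside the stand. Descending on the stand's blue drift.

carry_out:
  series: [0.001,0.003,-0.04,0,0,-0.01,0.085,0,0,-0.04,0,0,0,0.085,0,0,-0.03,0,0,0,0.085,0,0,-0.02,0,0,0,0.085,0,0,-0.02,0,0,0,0.085,0,0,-0.017,0,0,0,0.085,0,0,0,0,0,0,0.085,0,0,0,0,0,0,0.085]

```text
time: 2.7
position: [503.0, -56.1, 126.8]
tool_rot: [180.0, 0.0, 83.3]
force: [0.2, -0.6, -0.1]
gripper_width: 0.994
```

```bash
python3 w.py w2
```

```text
2.7 [503.  -56.1 126.8] [1.800e+02 1.000e-02 8.333e+01] [ 0.16 -0.61 -0.14] 0.993658925122506
```

View pics/w2.png

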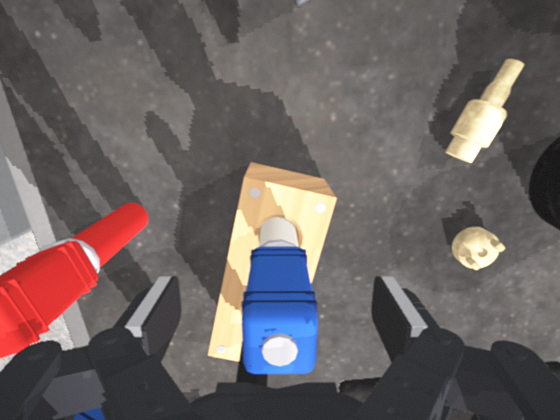

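The drift is centred between the jaws (about column 279) and nothing else is near the fingers. Closing.

carry_out:
  series: [0,0,-0.002,0,0,0,0.03,0,0,0,0,0,0,0.022,0,0,0,0,0,0,0.02,0,0,0,0,0,0,0.02,0,0,0,0,0,0,0.02,0,0,0,0,0,0,0.02,0,0,0,0,0,0,0.02,0,0,0,0,0,0,0.02]
  force: 80

```text
time: 3.55
position: [504.3, -55.5, 124.8]
tool_rot: [179.9, 0.0, 83.4]
force: [0.1, -0.8, 3.4]
gripper_width: 0.295
```

```bash
python3 w.py w3
```

```text
3.55 [504.3 -55.5 124.8] [1.7993e+02 1.0000e-02 8.3410e+01] [ 0.11 -0.77  3.43] 0.2953648742165467
```

View pics/w3.png

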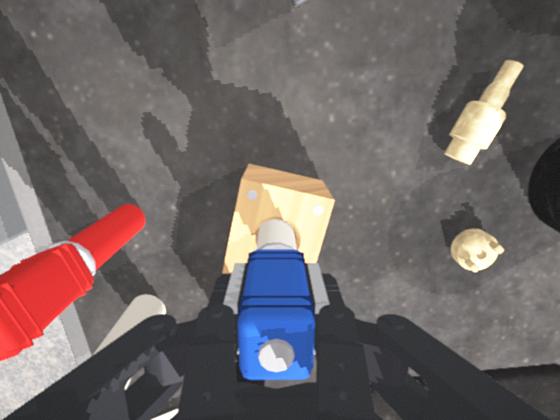

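carry_out:
  series: [0,0,0.005,0,0,0,0.02,0,0,0.015,0,0,0,0.02,0,0,0.025,0,0,0,0.02,0,0,0.035,0,0,0,0.02,0,0,0.035,0,0,0,0.02,0,0,0.035,0,0,0,0.02,0.013,0.035,0,0,0,0,0.02,0.013,0.035,0,0,0,0,0.02,0.013,0.035,0,0,0,0,0.02,0.013,0.035,0,0,0,0,0.02,0,0,0,0,0,0,0.02,0,0,0,0,0,0,0.02]

```text
time: 4.8
position: [554.8, 85.2, 272.9]
tool_rot: [-179.8, 0.1, 83.5]
force: [0.7, 0.1, -2.4]
gripper_width: 0.292
```

```bash
python3 w.py w4; python3 - <<'E'
from h import *
z=np.load('pics/w4.npz'); X=cloud(z['d'],get_calibration('wrist'),z['E'])
m=(X[...,2]>106)&(X[...,2]<116)&(abs(X[...,0]-563)<40)&(abs(X[...,1]-161)<40)
print('rim',m.sum(),cv2.minEnclosingCircle(X[m][:,:2].astype(np.float32)),X[m].mean(0))
E
python3 - <<'E'
import sys; sys.path.insert(0,'.')
from h import *
p,d=read_camera('top'); cv2.imwrite('pics/top4.png',p); np.savez('pics/top4.npz',p=p,d=d)
X=cloud(d,get_calibration('top'))
hsv=cv2.cvtColor(p,cv2.COLOR_BGR2HSV);blue=(hsv[...,0]>105)&(hsv[...,0]<130)&(hsv[...,1]>130)
m=blue&(X[...,2]>250);P=X[m];print(len(P),P.mean(0) if len(P) else'')
E
```

```text
4.8 [554.8  85.2 272.9] [-1.7982e+02  6.0000e-02  8.3530e+01] [ 0.72  0.06 -2.42] 0.2923024170154028
rim 1348 ((564.2377319335938, 164.1022186279297), 20.428062438964844) [564.32480739 164.54347363 110.86669697]
0
```

View pics/w4.png

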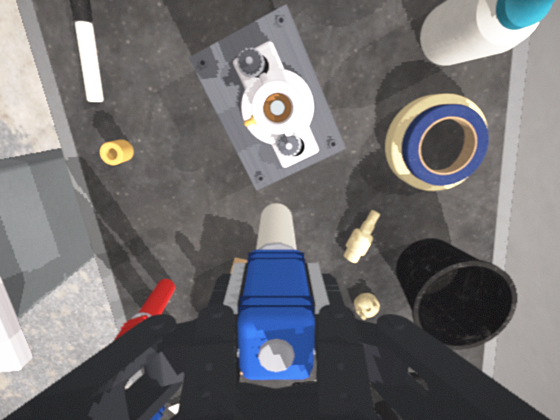

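View pics/top4.png

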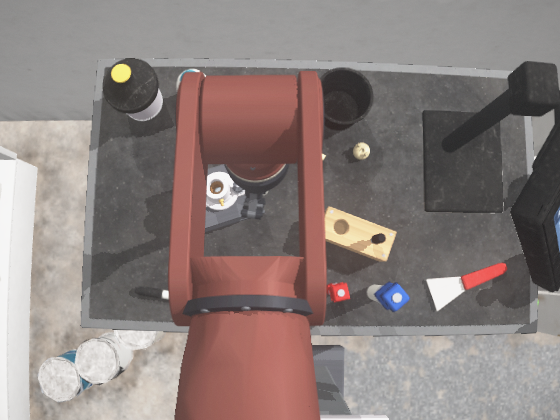

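The drift is held and its stand hole at (342,227) in the top view is empty. The rim is at (278,107) in the wrist view. Next I'll measure the shank axis against the rim within the same wrist image.

```bash
python3 - <<'E'
from h import *
from scipy.optimize import least_squares
z=np.load('pics/w4.npz'); X=cloud(z['d'],get_calibration('wrist'),z['E']); print(z['pos'])
b=np.zeros(X.shape[:2],bool); b[205:256,250:305]=1
m=b&(X[...,2]>150)&(abs(X[...,0]-556)<30)&(abs(X[...,1]-88)<30)
P=X[m];print(len(P),np.nanpercentile(P,[0,5,50,95,100],axis=0).round(1))
# fit cylinder r=11.4 with tilt
f=lambda q:np.hypot(P[:,0]-q[0]-q[2]*(P[:,2]-165),P[:,1]-q[1]-q[3]*(P[:,2]-165))-11.4
r=least_squares(f,[556,85,0,0],loss='soft_l1');print('axis at z=165',r.x,np.sqrt(np.mean(r.fun**2)))
g=lambda q:np.hypot(P[:,0]-q[0],P[:,1]-q[1])-11.4
r=least_squares(g,[556,85],loss='soft_l1');print('no tilt',r.x,np.abs(r.fun).mean())
# rim: fit outer & bore from depth mask centroid and intensity
m=(X[...,2]>107)&(X[...,2]<115)&(abs(X[...,0]-563)<40)&(abs(X[...,1]-161)<40)
cs,_=cv2.findContours(m.astype(np.uint8),cv2.RETR_CCOMP,cv2.CHAIN_APPROX_NONE)
for c in cs:
    if len(c)>15:
        e=cv2.fitEllipse(c); pts=X[c[:,0,1],c[:,0,0]][:,:2]
        print(e, cv2.minEnclosingCircle(pts.astype(np.float32)), pts.mean(0))
E
```

```text
[554.77759282  85.18986364 272.90737627]
1785 [[543.9  88.1 158.7]
 [546.3  92.3 168.3]
 [556.5  97.9 216.9]
 [565.5 100.6 251.3]
 [569.5 101.6 254.1]]
axis at z=165 [5.54707698e+02 8.61171628e+01 9.26978994e-03 3.24310461e-02] 1.1308644990237027
no tilt [555.07731452  87.51001267] 0.969459616035807
((276.5059509277344, 106.55862426757812), (49.62239074707031, 52.3454475402832), 179.75599670410156) ((564.2377319335938, 164.10220336914062), 20.42808723449707) [564.27508868 164.3366179 ]
((276.5439453125, 106.89287567138672), (31.445491790771484, 32.833168029785156), 0.5941305160522461) ((564.32470703125, 164.08126831054688), 13.021852493286133) [564.27200765 164.1434968 ]
```

```bash
python3 - <<'E'
from h import *
from scipy.optimize import least_squares
z=np.load('pics/w4.npz'); X=cloud(z['d'],get_calibration('wrist'),z['E'])
b=np.zeros(X.shape[:2],bool); b[205:256,250:305]=1
m=b&(X[...,2]>163)&(X[...,2]<228)&(abs(X[...,0]-556)<30)&(abs(X[...,1]-88)<30)
P=X[m];print(len(P))
f=lambda q:np.hypot(P[:,0]-q[0]-q[2]*(P[:,2]-160),P[:,1]-q[1]-q[3]*(P[:,2]-160))-11.4
r=least_squares(f,[556,85,0,0],loss='soft_l1');print('axis at z=160',r.x,np.abs(r.fun).mean())
for lo in range(165,225,10):
    Q=P[(P[:,2]>lo)&(P[:,2]<lo+10)]
    r=least_squares(lambda q:np.hypot(Q[:,0]-q[0],Q[:,1]-q[1])-11.4,[556,85],loss='soft_l1');print(lo,len(Q),r.x.round(2),np.abs(r.fun).mean().round(2))
E
```

```text
1143
axis at z=160 [5.54817116e+02 8.70135434e+01 4.31915333e-03 2.27923999e-05] 0.1329844519392051
165 124 [554.86  87.03] 0.11
175 137 [554.89  87.01] 0.14
185 153 [554.93  87.01] 0.13
195 178 [555.01  87.02] 0.12
205 208 [555.01  87.01] 0.14
215 242 [555.07  87.03] 0.14
```

carry_out:
  series: [0.003,0.015,-0.012,0,0,0,0.02,0.003,0.015,-0.012,0,0,0,0.02,0.003,0.012,-0.006,0,0,0,0.02,0,0,0,0,0,0,0.02,0,0,0,0,0,0,0.02]

```text
time: 5.4
position: [564.5, 126.9, 243.7]
tool_rot: [-179.9, 0.0, 83.5]
force: [-0.3, 0.0, -1.1]
gripper_width: 0.296
```

```bash
python3 w.py w5; cat > rel.py <<'E'
import sys
from h import *
from scipy.optimize import least_squares
z=np.load(f'pics/{sys.argv[1]}.npz'); X=cloud(z['d'],get_calibration('wrist'),z['E']); x0,y0,z0=z['pos']
tip=z0-115
m=(X[...,2]>tip+4)&(X[...,2]<tip+70)&(abs(X[...,0]-x0)<25)&(abs(X[...,1]-y0)<25)
P=X[m]
f=lambda q:np.hypot(P[:,0]-q[0]-q[2]*(P[:,2]-tip),P[:,1]-q[1]-q[3]*(P[:,2]-tip))-11.4
r=least_squares(f,[x0,y0,0,0],loss='soft_l1');print('tip',len(P),r.x.round(3),np.abs(r.fun).mean().round(2))
m=(X[...,2]>107)&(X[...,2]<115)&(abs(X[...,0]-564)<24)&(abs(X[...,1]-162)<24)
cs,_=cv2.findContours(m.astype(np.uint8),cv2.RETR_CCOMP,cv2.CHAIN_APPROX_NONE)
for c in cs:
    if len(c)>25:
        pts=X[c[:,0,1],c[:,0,0]][:,:2]; q=least_squares(lambda q:np.hypot(pts[:,0]-q[0],pts[:,1]-q[1])-q[2],[564,162,15],loss='soft_l1').x
        print('circle',q.round(2),'diff',(q[:2]-r.x[:2]).round(2))
E
python3 rel.py w4; python3 rel.py w5
```

```text
5.4 [564.5 126.9 243.7] [-1.7994e+02  4.0000e-02  8.3480e+01] [-0.34  0.02 -1.1 ] 0.2962400263577187
tip 1151 [ 5.54805e+02  8.70190e+01  4.00000e-03 -0.00000e+00] 0.13
circle [564.25 164.08  20.02] diff [ 9.44 77.06]
circle [564.28 164.08  12.67] diff [ 9.47 77.06]
tip 1148 [ 5.64793e+02  1.28778e+02  2.00000e-03 -0.00000e+00] 0.14
circle [564.3  164.27  20.08] diff [-0.49 35.49]
circle [564.28 164.25  12.65] diff [-0.51 35.47]
```

View pics/w5.png

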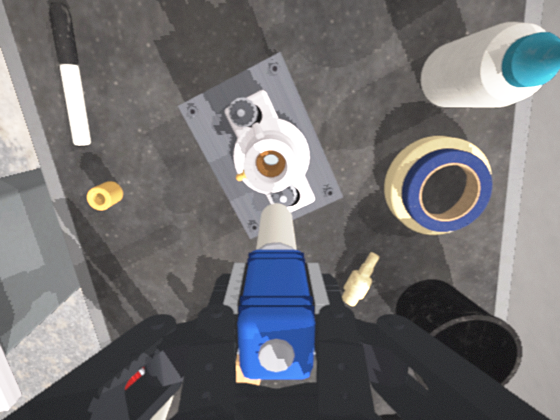

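carry_out:
  series: [0,0.015,0,0,0,0,0.02,-0.0005,0.0155,-0.005,0,0,0,0.02,0,0.005,-0.005,0,0,0,0.02,0,0,0,0,0,0,0.02,0,0,0,0,0,0,0.02,0,0,0,0,0,0,0.02]

```text
time: 6.05
position: [564.3, 161.9, 234.3]
tool_rot: [180.0, 0.0, 83.4]
force: [-0.3, 0.5, -1.9]
gripper_width: 0.298
```

```bash
python3 w.py w6;python3 rel.py w6
```

```text
6.05 [564.3 161.9 234.3] [1.800e+02 2.000e-02 8.341e+01] [-0.27  0.48 -1.92] 0.297582969527937
tip 1140 [564.719 163.715  -0.      0.   ] 0.14
circle [564.39 164.82  19.02] diff [-0.33  1.1 ]
```

View pics/w6.png

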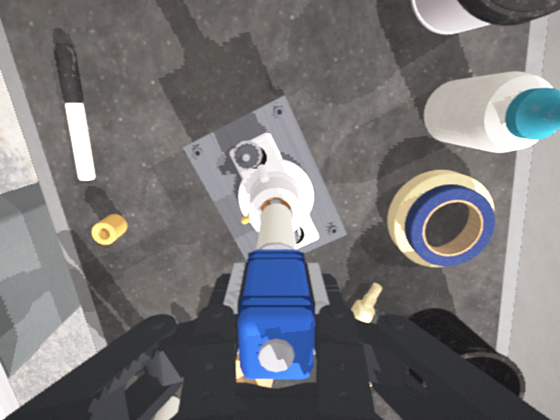

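The wrist view shows the shank tip centred over the bore, at about (275,205). The fixed-radius estimate puts the offset under 0.5 mm. Lowering carefully.

carry_out:
  series: [-0.0003,0,-0.005,0,0,0,0.02,0,0,-0.003,0,0,0,0.02,0,0,-0.001,0,0,0,0.02,0,0,-0.001,0,0,0,0.02,0,0,-0.001,0,0,0,0.02,0,0,0,0,0,0,0.02]

```text
time: 6.7
position: [563.9, 162.1, 223.2]
tool_rot: [-180.0, 0.0, 83.4]
force: [-0.2, 0.5, -2.0]
gripper_width: 0.297
```

carry_out:
  series: [0,0,-0.001,0,0,0,0.02,0,0,-0.001,0,0,0,0.02,0,0,-0.001,0,0,0,0.02,0,0,0,0,0,0,0.02]

```text
time: 7.1
position: [563.8, 162.1, 220.0]
tool_rot: [-180.0, 0.0, 83.4]
force: [-0.4, 0.0, -2.4]
gripper_width: 0.295
```

carry_out:
  series: [0,0,-0.001,0,0,0,0.02,0,0,-0.001,0,0,0,0.02,0,0,-0.001,0,0,0,0.02,0,0,-0.001,0,0,0,0.02,0,0,0,0,0,0,0.02]

```text
time: 7.6
position: [563.8, 162.1, 216.0]
tool_rot: [-180.0, 0.0, 83.4]
force: [-0.5, -0.5, -1.8]
gripper_width: 0.295
```

carry_out:
  series: [0,0,-0.001,0,0,0,0.02,0,0,-0.001,0,0,0,0.02,0,0,-0.001,0,0,0,0.02,0,0,0,0,0,0,0.02]

```text
time: 8.0
position: [563.8, 162.1, 213.0]
tool_rot: [-180.0, 0.0, 83.4]
force: [-0.1, 0.1, -2.8]
gripper_width: 0.292
```

carry_out:
  series: [0,0,-0.001,0,0,0,0.02,0,0,-0.001,0,0,0,0.02,0,0,0,0,0,0,0.02]

```text
time: 8.3
position: [563.8, 162.1, 211.1]
tool_rot: [-180.0, 0.0, 83.4]
force: [0.3, 0.4, -1.9]
gripper_width: 0.291
```

carry_out:
  series: [0,0,-0.001,0,0,0,0.02,0,0,-0.001,0,0,0,0.02,0,0,0,0,0,0,0.02]

```text
time: 8.6
position: [563.8, 162.1, 209.1]
tool_rot: [-180.0, 0.0, 83.4]
force: [-0.3, 0.2, -2.4]
gripper_width: 0.294
```

carry_out:
  series: [0,0,-0.001,0,0,0,0.02,0,0,0,0,0,0,0.02]

```text
time: 8.8
position: [564.0, 162.1, 208.4]
tool_rot: [180.0, -0.0, 83.4]
force: [-0.1, -1.2, -0.9]
gripper_width: 0.294
```

carry_out:
  series: [0,0,-0.001,0,0,0,0.02,0,0,0,0,0,0,0.02]

```text
time: 9.0
position: [564.2, 162.2, 208.4]
tool_rot: [180.0, -0.0, 83.4]
force: [-1.8, -0.6, 4.3]
gripper_width: 0.296
```

carry_out:
  series: [0,0,-0.001,0,0,0,0.02,0,0,0,0,0,0,0.02]

```text
time: 9.2
position: [564.2, 162.2, 207.7]
tool_rot: [180.0, -0.0, 83.4]
force: [-2.8, -0.7, 6.3]
gripper_width: 0.293
```

carry_out:
  series: [0,0,-0.001,0,0,0,0.02,0,0,0,0,0,0,0.02]

```text
time: 9.4
position: [564.2, 162.2, 206.8]
tool_rot: [180.0, -0.0, 83.4]
force: [-2.1, -1.0, 5.7]
gripper_width: 0.301
```

carry_out:
  series: [-0.0004,0,-0.001,0,0,0,0.02,0,0,-0.001,0,0,0,0.02,0,0,-0.001,0,0,0,0.02,0,0,-0.001,0,0,0,0.02,0,0,-0.001,0,0,0,0.02]

```text
time: 9.9
position: [564.1, 162.2, 202.1]
tool_rot: [179.9, -0.0, 83.4]
force: [-2.0, 0.4, 7.0]
gripper_width: 0.297
```

carry_out:
  series: [-0.0003,0,-0.001,0,0,0,0.02,0,0,-0.001,0,0,0,0.02,0,0,-0.001,0,0,0,0.02,0,0,-0.001,0,0,0,0.02,0,0,-0.001,0,0,0,0.02,0,0,-0.001,0,0,0,0.02,0,0,-0.001,0,0,0,0.02,0,0,-0.001,0,0,0,0.02,0,0,-0.001,0,0,0,0.02,0,0,-0.001,0,0,0,0.02]

```text
time: 10.9
position: [564.0, 162.2, 192.1]
tool_rot: [179.9, -0.0, 83.4]
force: [-1.9, -0.4, 6.5]
gripper_width: 0.292
```

carry_out:
  series: [0,0,-0.001,0,0,0,0.02,0,0,-0.001,0,0,0,0.02,0,0,-0.001,0,0,0,0.02,0,0,-0.001,0,0,0,0.02,0,0,-0.001,0,0,0,0.02,0,0,-0.001,0,0,0,0.02,0,0,-0.001,0,0,0,0.02,0,0,-0.001,0,0,0,0.02,0,0,-0.001,0,0,0,0.02,0,0,-0.001,0,0,0,0.02]

```text
time: 11.9
position: [564.1, 162.2, 182.1]
tool_rot: [179.9, -0.0, 83.4]
force: [-2.0, -1.2, 6.9]
gripper_width: 0.297
```

carry_out:
  series: [0,0,-0.001,0,0,0,0.02,0,0,-0.001,0,0,0,0.02,0,0,-0.001,0,0,0,0.02,0,0,-0.001,0,0,0,0.02,0,0,-0.001,0,0,0,0.02,0,0,-0.001,0,0,0,0.02,0,0,-0.001,0,0,0,0.02,0,0,-0.001,0,0,0,0.02]

```text
time: 12.7
position: [564.0, 162.2, 174.1]
tool_rot: [179.9, -0.0, 83.4]
force: [-2.3, -0.1, 6.4]
gripper_width: 0.295
```

carry_out:
  series: [0,0,-0.001,0,0,0,0.02,0,0,-0.001,0,0,0,0.02,0,0,-0.001,0,0,0,0.02,0,0,-0.001,0,0,0,0.02,0,0,-0.001,0,0,0,0.02,0,0,-0.001,0,0,0,0.02]

```text
time: 13.3
position: [564.1, 162.2, 168.1]
tool_rot: [179.9, -0.0, 83.4]
force: [-1.4, -0.2, 6.5]
gripper_width: 0.292
```

carry_out:
  series: [0,0,-0.001,0,0,0,0.02,0,0,-0.001,0,0,0,0.02]

```text
time: 13.5
position: [564.1, 162.2, 166.1]
tool_rot: [179.9, -0.0, 83.4]
force: [-2.7, -0.3, 5.7]
gripper_width: 0.295
```

carry_out:
  series: [0,0,-0.001,0,0,0,0.02,0,0,0,0,0,0,0.02]

```text
time: 13.7
position: [564.1, 162.2, 164.9]
tool_rot: [179.9, -0.0, 83.4]
force: [-1.3, -0.5, 5.5]
gripper_width: 0.293
```

carry_out:
  series: [0,0,-0.001,0,0,0,0.02,0,0,0,0,0,0,0.02]

```text
time: 13.9
position: [564.0, 162.2, 163.9]
tool_rot: [179.9, -0.0, 83.4]
force: [-1.5, 0.2, 6.2]
gripper_width: 0.292
```

Still sliding. I'm stepping in smaller increments towards the firm stop.

carry_out:
  series: [0,0,-0.0006,0,0,0,0.02,0,0,0,0,0,0,0.02]

```text
time: 14.1
position: [564.1, 162.2, 163.8]
tool_rot: [179.9, -0.0, 83.4]
force: [-2.9, -0.0, 7.9]
gripper_width: 0.292
```

carry_out:
  series: [0,0,-0.0006,0,0,0,0.02,0,0,0,0,0,0,0.02]

```text
time: 14.3
position: [564.2, 162.2, 163.8]
tool_rot: [179.9, -0.0, 83.4]
force: [-3.4, -0.5, 10.2]
gripper_width: 0.293
```

carry_out:
  series: [0,0,-0.0006,0,0,0,0.02,0,0,0,0,0,0,0.02]

```text
time: 14.5
position: [564.2, 162.3, 163.7]
tool_rot: [179.9, -0.0, 83.4]
force: [-5.0, -0.2, 12.7]
gripper_width: 0.295
```

Firm stop reached: the TCP stays at z 163.8 while the force rises to about 13 N. Drawing the drift out.

carry_out:
  series: [0,0,0.003,0,0,0,0.02,0,0,0.005,0,0,0,0.02,0,0,0.008,0,0,0,0.02,0,0,0.01,0,0,0,0.02,0,0,0.01,0,0,0,0.02,0,0,0.01,0,0,0,0.02,0,0,0.01,0,0,0,0.02,0,0,0.01,0,0,0,0.02,0,0,0.015,0,0,0,0.02,0,0,0.015,0,0,0,0.02,0,0,0.018,0,0,0,0.02,0,0,0,0,0,0,0.02]

```text
time: 15.7
position: [565.4, 162.4, 279.0]
tool_rot: [179.6, -0.1, 83.4]
force: [1.3, 0.5, -1.8]
gripper_width: 0.294
```

carry_out:
  series: [-0.013,-0.035,0,0,0,0,0.02,-0.013,-0.04,0,0,0,0,0.02,-0.013,-0.04,0,0,0,0,0.02,-0.0125,-0.0425,0,0,0,0,0.02,-0.008,-0.04,0,0,0,0,0.02,0,-0.05,0,0,0,0,0.02,0,0,0,0,0,0,0.02,0,0,0,0,0,0,0.02]

```text
time: 16.5
position: [503.4, -86.5, 274.2]
tool_rot: [-180.0, -0.0, 83.2]
force: [0.2, 0.6, -1.4]
gripper_width: 0.294
```

```bash
python3 w.py w7;python3 - <<'E'
from h import *
p,d=read_camera('scene'); cv2.imwrite('pics/s7.png',cv2.resize(p[160:320,180:380],None,fx=3.5,fy=3.5,interpolation=cv2.INTER_CUBIC))
E
```

```text
16.5 [503.4 -86.5 274.2] [-1.7996e+02 -4.0000e-02  8.3230e+01] [ 0.24  0.63 -1.37] 0.29355725359721496
```

View pics/w7.png

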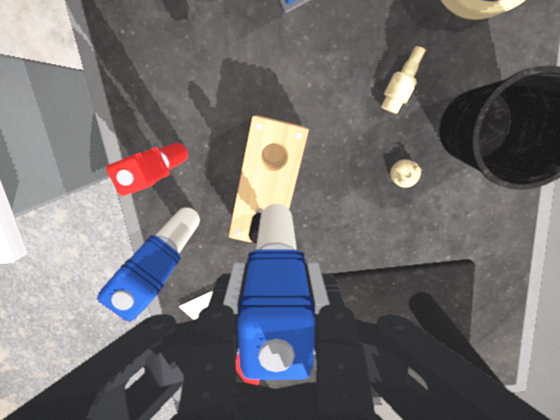

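View pics/s7.png

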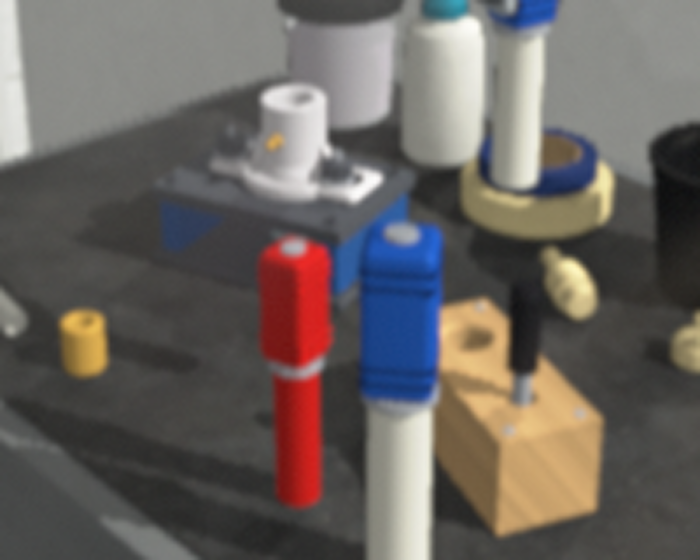

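The hole is visible at (274,157) and clear. The housing stands with an empty bore top and the other parts are untouched. Measuring tip to hole.

```bash
cat > hole.py <<'E'
import sys
from h import *
from scipy.optimize import least_squares
z=np.load(f'pics/{sys.argv[1]}.npz'); X=cloud(z['d'],get_calibration('wrist'),z['E']); x0,y0,z0=z['pos']
tip=z0-114.5
m=(X[...,2]>tip+4)&(X[...,2]<tip+70)&(abs(X[...,0]-x0)<25)&(abs(X[...,1]-y0)<25)
P=X[m]
f=lambda q:np.hypot(P[:,0]-q[0]-q[2]*(P[:,2]-tip),P[:,1]-q[1]-q[3]*(P[:,2]-tip))-11.4
r=least_squares(f,[x0,y0,0,0],loss='soft_l1');print('tip',len(P),r.x.round(3),np.abs(r.fun).mean().round(2))
m=(abs(X[...,2]-55)<2.5)&(X[...,0]>430)&(X[...,0]<560)&(X[...,1]<20)&(X[...,1]>-170)
cs,_=cv2.findContours(m.astype(np.uint8),cv2.RETR_CCOMP,cv2.CHAIN_APPROX_NONE)
for c in cs:
    if len(c)>25:
        pts=X[c[:,0,1],c[:,0,0]][:,:2]
        if np.ptp(pts[:,0])<40 and np.ptp(pts[:,1])<40:
            q=least_squares(lambda q:np.hypot(pts[:,0]-q[0],pts[:,1]-q[1])-q[2],[504,-54,13],loss='soft_l1');
            print('hole',q.x.round(2),np.abs(q.fun).mean().round(2),'diff',(q.x[:2]-r.x[:2]).round(2))
E
python3 hole.py w7
```

```text
tip 1153 [ 5.0378e+02 -8.4422e+01  0.0000e+00 -2.0000e-03] 0.13
hole [504.43 -53.17  13.62] 0.34 diff [ 0.65 31.25]
```

carry_out:
  series: [0.0005,0.016,-0.02,0,0,0,0.02,0,0,-0.025,0,0,0,0.02,0,0,-0.025,0,0,0,0.02,0,0,-0.015,0,0,0,0.02,0,0,0,0,0,0,0.02,0,0,0,0,0,0,0.02,0,0,0,0,0,0,0.02]

```text
time: 17.3
position: [505.4, -69.0, 191.0]
tool_rot: [179.9, 0.0, 83.5]
force: [1.3, -0.1, -1.1]
gripper_width: 0.295
```

```bash
python3 w.py w8;python3 hole.py w8
```

```text
17.3 [505.4 -69.  191. ] [1.7985e+02 2.0000e-02 8.3480e+01] [ 1.26 -0.11 -1.11] 0.29513834153466756
tip 1161 [ 5.06048e+02 -6.71370e+01 -2.00000e-03 -0.00000e+00] 0.14
```

View pics/w8.png

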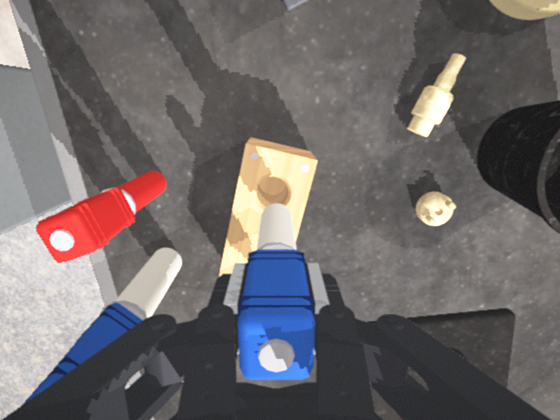

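```bash
cat > hole2.py <<'E'
import sys
from h import *
from scipy.optimize import least_squares
z=np.load(f'pics/{sys.argv[1]}.npz'); X=cloud(z['d'],get_calibration('wrist'),z['E']); x0,y0,z0=z['pos']
tip=z0-114.5
m=(X[...,2]>tip+4)&(X[...,2]<tip+70)&(abs(X[...,0]-x0)<25)&(abs(X[...,1]-y0)<25)
P=X[m]
f=lambda q:np.hypot(P[:,0]-q[0],P[:,1]-q[1])-11.4
t=least_squares(f,[x0,y0],loss='soft_l1').x
low=(X[...,2]<50)&(abs(X[...,0]-505)<18)&(abs(X[...,1]+53)<30)
top=(abs(X[...,2]-55)<2.5)
e=(cv2.dilate(low.astype(np.uint8),np.ones((3,3)))>0)&top&(abs(X[...,0]-505)<18)&(abs(X[...,1]+53)<18)
pts=X[e][:,:2]
q=least_squares(lambda q:np.hypot(pts[:,0]-q[0],pts[:,1]-q[1])-13.4,[505,-53],loss='soft_l1')
print('tip',t.round(2),'hole',len(pts),q.x.round(2),np.abs(q.fun).mean().round(2),'diff',(q.x-t).round(2))
E
python3 hole2.py w7;python3 hole2.py w8
```

```text
tip [503.8  -84.49] hole 73 [504.57 -53.06] 0.3 diff [ 0.77 31.43]
tip [505.99 -67.16] hole 78 [504.6  -53.14] 0.25 diff [-1.39 14.02]
```

carry_out:
  series: [0,0,0,0,0,0,0.02,0,0,0,0,0,0,0.02,0,0,0,0,0,0,0.02]

```text
time: 17.65
position: [504.5, -69.6, 190.0]
tool_rot: [180.0, 0.0, 83.4]
force: [1.0, -0.2, -1.4]
gripper_width: 0.295
```

```bash
python3 w.py w9;python3 hole2.py w9
```

```text
17.65 [504.5 -69.6 190. ] [1.7995e+02 1.0000e-02 8.3400e+01] [ 1.02 -0.2  -1.37] 0.2946972232924424
tip [504.98 -67.69] hole 79 [504.55 -53.17] 0.26 diff [-0.43 14.52]
```

carry_out:
  series: [-0.0002,0.008,-0.004,0,0,0,0.02,0,0.0066,-0.005,0,0,0,0.02,0,0,0,0,0,0,0.02,0,0,0,0,0,0,0.02,0,0,0,0,0,0,0.02,0,0,0,0,0,0,0.02]

```text
time: 18.3
position: [504.2, -54.9, 180.7]
tool_rot: [180.0, 0.0, 83.4]
force: [-0.5, 1.1, -0.9]
gripper_width: 0.297
```

```bash
python3 w.py w10;python3 hole2.py w10
```

```text
18.3 [504.2 -54.9 180.7] [1.7998e+02 1.0000e-02 8.3410e+01] [-0.53  1.06 -0.95] 0.2967297396230409
tip [504.69 -53.07] hole 59 [504.45 -53.09] 0.31 diff [-0.24 -0.03]
```

View pics/w10.png

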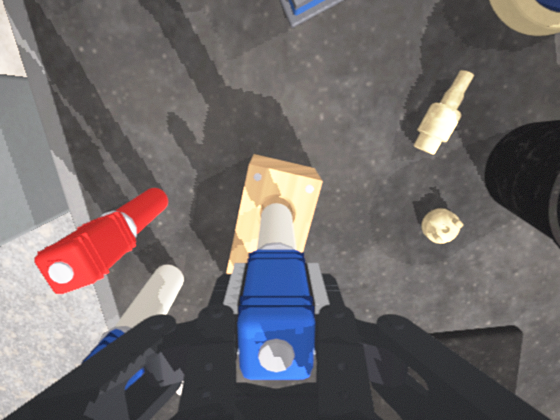

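The tip at (276,208) sits over the hole, with a residual of about 0.2 mm. Lowering. The floor is expected at TCP z of about 124.5.

carry_out:
  series: [-0.0002,0,-0.004,0,0,0,0.02,0,0,-0.004,0,0,0,0.02,0,0,-0.003,0,0,0,0.02,0,0,-0.002,0,0,0,0.02,0,0,-0.002,0,0,0,0.02,0,0,-0.002,0,0,0,0.02,0,0,0,0,0,0,0.02]

```text
time: 19.05
position: [503.6, -54.8, 163.1]
tool_rot: [-180.0, -0.0, 83.4]
force: [0.0, 0.6, -1.3]
gripper_width: 0.298
```

carry_out:
  series: [0,0,-0.003,0,0,0,0.02,0,0,-0.004,0,0,0,0.02,0,0,-0.004,0,0,0,0.02,0,0,-0.004,0,0,0,0.02,0,0,-0.003,0,0,0,0.02,0,0,0,0,0,0,0.02]

```text
time: 19.65
position: [503.3, -54.7, 144.7]
tool_rot: [-179.9, -0.0, 83.4]
force: [0.4, 0.3, -1.8]
gripper_width: 0.293
```

carry_out:
  series: [0,0,-0.004,0,0,0,0.02,0,0,-0.004,0,0,0,0.02,0,0,-0.004,0,0,0,0.02,0,0,-0.003,0,0,0,0.02,0,0,-0.002,0,0,0,0.02,0,0,0,0,0,0,0.02]

```text
time: 20.25
position: [503.5, -54.7, 128.0]
tool_rot: [-180.0, -0.0, 83.4]
force: [0.4, -0.3, -2.0]
gripper_width: 0.291
```

carry_out:
  series: [0,0,-0.001,0,0,0,0.02,0,0,-0.001,0,0,0,0.02,0,0,0,0,0,0,0.02]

```text
time: 20.55
position: [503.8, -54.8, 126.5]
tool_rot: [-180.0, -0.0, 83.4]
force: [0.2, -0.1, -2.0]
gripper_width: 0.291
```

carry_out:
  series: [0,0,-0.001,0,0,0,0.02,0,0,0,0,0,0,0.02]

```text
time: 20.75
position: [503.8, -54.8, 125.4]
tool_rot: [-180.0, 0.0, 83.4]
force: [0.4, -0.2, -2.3]
gripper_width: 0.293
```

carry_out:
  series: [0,0,-0.0008,0,0,0,0.02,0,0,0,0,0,0,0.02]

```text
time: 20.95
position: [504.0, -54.9, 124.9]
tool_rot: [180.0, 0.0, 83.4]
force: [0.5, -0.5, -0.5]
gripper_width: 0.295
```

carry_out:
  series: [0,0,-0.0005,0,0,0,0.02,0,0,0,0,0,0,0.02]

```text
time: 21.15
position: [504.1, -54.9, 124.8]
tool_rot: [180.0, 0.0, 83.4]
force: [-1.7, -0.6, 3.5]
gripper_width: 0.295
```

It's on the floor of the hole. Releasing and lifting off.

carry_out:
  series: [0,0,0,0,0,0,0.03,0,0,0,0,0,0,0.045,0,0,0,0,0,0,0.06,0,0,0,0,0,0,0.07,0,0,0,0,0,0,0.07,0,0,0,0,0,0,0.07,0,0,0,0,0,0,0.07]

```text
time: 21.85
position: [503.8, -54.8, 124.2]
tool_rot: [-180.0, 0.0, 83.4]
force: [-1.0, -0.2, -0.1]
gripper_width: 0.819
```

```bash
python3 w.py w11
```

```text
21.85 [503.8 -54.8 124.2] [-180.      0.     83.41] [-0.99 -0.22 -0.1 ] 0.8194443132248231
```

View pics/w11.png

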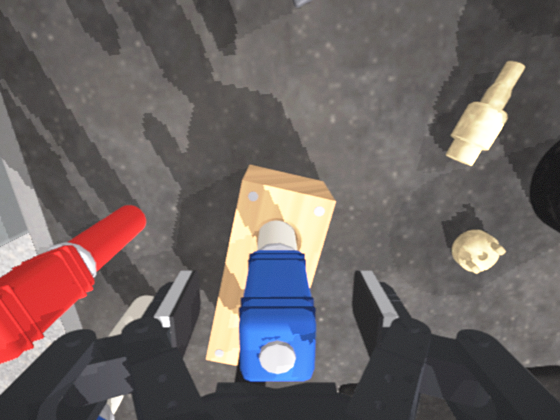

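The drift stands free between the open fingers, at about (277,310). Lifting straight up, then over to the press block to look down the bore and check the bush.

carry_out:
  series: [0,0,0.01,0,0,0,0.07,0,0,0.025,0,0,0,0.07,0,0,0.035,0,0,0,0.07,0,0,0.04,0,0,0,0.07,0,0,0.04,0,0,0,0.07,0.012,0.03,0.02,0,0,0,0.07,0.015,0.035,0,0,0,0,0.07,0.015,0.035,0,0,0,0,0.07,0.012,0.025,0,0,0,0,0.07,0,0,0,0,0,0,0.07,0,0,0,0,0,0,0.07,0,0,0,0,0,0,0.07]

```text
time: 23.1
position: [557.5, 69.4, 294.4]
tool_rot: [-180.0, 0.0, 83.4]
force: [-0.0, 0.6, 0.3]
gripper_width: 0.818
```

```bash
python3 w.py w12; python3 - <<'E'
from h import *
z=np.load('pics/w12.npz'); X=cloud(z['d'],get_calibration('wrist'),z['E'])
m=(abs(X[...,0]-564.3)<11)&(abs(X[...,1]-164)<11)
print('bore z',np.nanpercentile(X[m][:,2],[1,10,25,50,75,95]).round(1))
h,e=np.histogram(X[m][:,2],bins=range(0,125,5));print(list(zip(e,h)))
v,u=np.where(m);c=z['p'][max(0,v.min()-40):v.max()+40,u.min()-50:u.max()+50]
cv2.imwrite('pics/w12c.png',cv2.resize(c,None,fx=4,fy=4,interpolation=cv2.INTER_CUBIC))
p,d=read_camera('scene'); cv2.imwrite('pics/s12.png',cv2.resize(p[160:340,180:400],None,fx=3.5,fy=3.3,interpolation=cv2.INTER_CUBIC))
p,d=read_camera('top'); cv2.imwrite('pics/top12.png',p)
E
```

```text
23.1 [557.5  69.4 294.4] [-1.7999e+02  3.0000e-02  8.3380e+01] [-0.02  0.57  0.33] 0.818104785803708
bore z [ 17.7  19.   47.3  49.   50.9 110.6]
[(np.int64(0), np.int64(0)), (np.int64(5), np.int64(0)), (np.int64(10), np.int64(0)), (np.int64(15), np.int64(100)), (np.int64(20), np.int64(10)), (np.int64(25), np.int64(8)), (np.int64(30), np.int64(2)), (np.int64(35), np.int64(3)), (np.int64(40), np.int64(9)), (np.int64(45), np.int64(284)), (np.int64(50), np.int64(27)), (np.int64(55), np.int64(7)), (np.int64(60), np.int64(4)), (np.int64(65), np.int64(7)), (np.int64(70), np.int64(6)), (np.int64(75), np.int64(7)), (np.int64(80), np.int64(7)), (np.int64(85), np.int64(7)), (np.int64(90), np.int64(7)), (np.int64(95), np.int64(9)), (np.int64(100), np.int64(6)), (np.int64(105), np.int64(30)), (np.int64(110), np.int64(47)), (np.int64(115), np.int64(0))]
```

View pics/w12c.png

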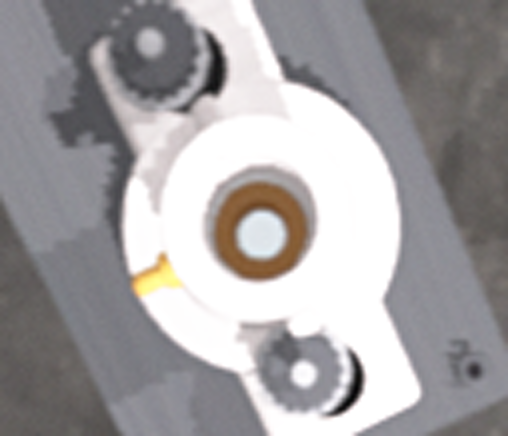

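View pics/s12.png

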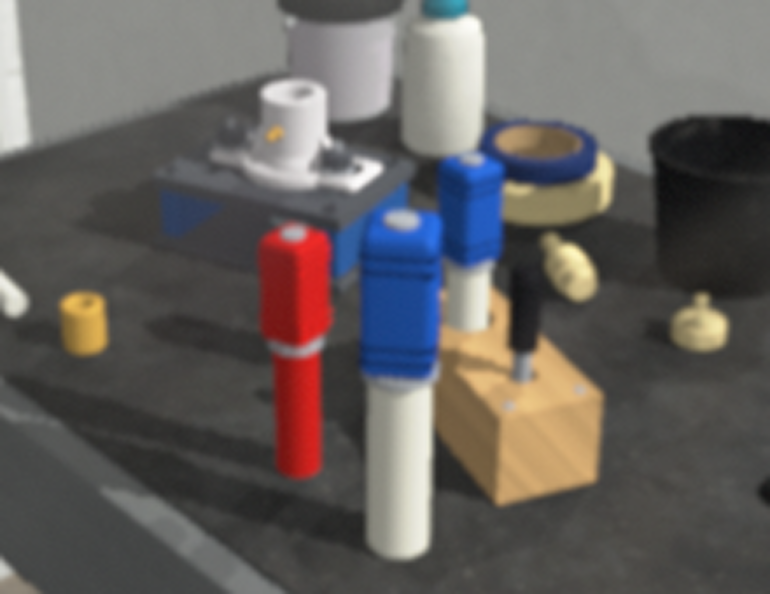

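The bush top reads z 49 mm, and with 52 mm of travel I expected 49. The cup floor reads 19 mm, so the 30 mm bush is standing on it. The drift is upright in the stand and everything else is where it was.

```bash
python3 -c "
from rig import sign_off; print(sign_off())"
```

```text
the job is handed in; nothing more can be done
None
```

The bush is out of the housing and standing on the floor of the receiver cup, and the drift is back upright in its hole in the tool stand. I handed the job in at about 23 s, with the gripper clear of everything.

- **Drift:** I took the smaller blue-handled drift from the stand and left the red one and the larger blue one alone.
- **Pressing:** I found the bore with the wrist camera and lowered the drift in with almost no side force. The bush slid at about 9 N until it met a firm stop. The highest reading was about 13 N down with 5 N sideways (about 15 N down with the drift's weight). I read the force only at the end of each short move.
- **Bush check:** Looking down the bore, the bush's top is at about z 49 mm, the level expected when it stands on the cup floor. The cup floor reads about 19 mm, which fits the 30 mm bush.
- **Scene check:** The last scene picture shows the drift upright in its hole and the punch, new bush, coupler and air cap where they were.
- **What disagreed:** The top and wrist cameras differed by about 3 mm in y, and the arm took a few tenths of a second to settle within 1 mm after fast moves. I aligned using the drift and hole seen in the same wrist picture, and let the arm settle before lowering into the stand.

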